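# Test-run the paddle sander in the woodblock workshop

## Task

Give the green angle sander a short test run: flip its yellow lock-off lever forward, towards the sanding disc, as far as it goes, then squeeze the black paddle fully home against the tool's body and hold it there for about a second. Let go so that the paddle springs out again, with the lever left forward, and do not touch the orange sander.

Things in the scene. Friction and masses are not known exactly. Their poses are not given: they have to be found in the camera images.
- green_sander: Sander to test: green body on its side, fixed in a wooden stand. Origin: table level, mid-stand; z up, x forward to the disc, y to the paddle side. mm: body x -130..105, y -18..18, height 60..100; posts (x -90, 75; 30 wide) below, foot 270 x 90 x 14; fingers can straddle the body elsewhere. Gear head x 102..162, height 55..105. Red-brown disc 104 across, upright at x 145, y 32..39, top 132.
- green_lever (a joint): Yellow lever on top of the green sander, 18 mm wide, 7 thick, 41 long; pivot across the body at x 75, y 0, height 100 mm in green_sander. Rad: 0 leans back 40 deg (tip x 49, height 131, locked; starts at 0..0.15), 0.7 upright (tip height 141), 1.4 leans forward 40 deg on its stop (tip x 101). Light friction (1 N at tip), stays where left. Below about 1.0 it blocks the paddle.
- green_paddle (a joint): Black plate on the green sander's +y side, 160 mm long, 8 thick, height 63..97 mm, hinged on an upright pin at its rear (x -75, y 23 in green_sander), front end x 88. Rad: 0 out, 0.13 home against the body. At x 10 its outer face is at y 38 out, y 27 home; body plus paddle there 56 mm wide out, 45 home. About 9 N at x 10 brings it home; springs out when released.
- orange_sander: The other sander, not to be touched: the same tool, stand, lever and paddle with an orange body. Same frame and sizes as green_sander.

How it is judged:
By the outcome, as a careful person would: the job done as asked, in the order asked, and still so for the second after the job is handed in, with the robot touching nothing.
It also fails if it takes over 38 s, if anything falls off the work surface, if the arm or the gripper's body presses on something with over 40 N, if the wrist force passes 120 N, or if a joint passes its speed limit or range.

## Robot

A 6-joint arm with a two-finger parallel gripper is mounted at the origin on the work surface. World frame = base frame: x ahead of the robot, y to its left, z up, the work surface at z = 0. Lengths are in m, angles in degrees, forces in N, time in s.
With the tool pointing down it reaches from about 0.3 to 0.75 m from the base axis. Payload 8.5 kg.
Tool frame: the origin (TCP) lies midway between the tips of the shut fingers; the grasp point (between the pads) lies 19 mm behind it (env.tcp_to_grasp is the z of the grasp point in the tool frame, in m); z points along the fingers, y is the line along which they close (so a half turn about z gives the same grasp; the last joint's range is limited). The gripper opens to 85 mm and grips with 20 to 120 N. Pads are 22 mm wide; open, the fingers measure 114 mm over their backs; the gripper's body (76 mm by 85 mm) begins 54 mm behind the grasp point. The pads swing forward as they close: fully open they stand 13 mm farther back than shut.
Start: joints at [-78.627, 21.807, 74.336, -0, 83.858, -12.336], TCP at [0.221, -0.504, 0.231] pointing down, gripper open.
Joint ranges: [-178.18, 178.18], [-50.72, 133.34], [12.68, 142.11], [-81.47, 261.47], [9.98, 163.14], [-165.26, 165.26]. Speed limits (degrees/s): [136.94, 136.94, 180, 180, 180, 180].

## Interface

Orientations are given as a 3x3 rotation matrix whose columns are the frame's x, y, z axes.
In Python, from rig import env, imaging, job, models gives the robot as it stands. The module is installed in compiled form; this text tells all that it offers.
- The arm moves only by the tool jog_arm, never from a script. Its argument "plan" is text: rows parted by semicolons, each of 7 numbers parted by spaces: the turn, a rotation vector about the tool's x, y, z in degrees, then the shift along the tool's x, y, z in cm, then the closure in counts, from 0 (fully open) to 255 (shut). In form: rx ry rz x y z claw; .... A call has 1 to 10 rows; each row shifts and turns the commanded pose from where the row before left it, along the tool's axes as they then stand; what a row does not reach is not made up. A row lasts 1/12 s, in which the tool goes at most 41.7 mm and 7.16 degrees, less where a joint would pass 70% of its speed; a pose out of reach is approached as far as the arm can. A call with a gripper value outside its range is refused whole. The fingers move at their own pace and stop on an object; "grip_force" is the grip in N (left out, the last holds). Time passes only in rows, so rows that do not move let the fingers close. It gives the time, the measured TCP pose, the force, the opening and the grip force at its end, in the units of the state.
- env.observe(): the state, without advancing time (a new reading comes with each control period).
- imaging.get_image(name): name is "scene" or "top" or "wrist"; returns a dict with "pixels" (384x512x3 uint8, red, green, blue), "depth" (384x512 float32, m along the optical axis (not along the pixel's ray), 0 where there is no reading), "fov_y" (degrees; the focal length in pixels is half the picture's height over the tangent of half this angle, whatever the lens; pixels are square), "cx", "cy" (the principal point, pixels), "world_from_camera" (4x4, takes a point from camera to world coordinates). Camera axes: x right, y down, z forward; pixel columns grow to the right and rows downward; lengths in m; the calibration is good to about 2 mm. A picture is of the moment at which its call begins.
- job.close_job(): hands the job in; it is judged then, once.
Trained networks look in the newest picture that a camera, given by its name, has taken for a name from the list of things; names that differ only in an ending like _2 or _b are one class to them, and where a whole thing is asked for, a point or a joint stands for the part that bears it (a point fixed in the world has none). Each returns a list of dicts, best first, with "confidence" (0 to 1); they miss things now and then, are a little off and sometimes report something else, mostly with a low value. They report only what shows in the picture. A call takes as long as a camera call.
- models.outline_of(camera, query): "region" (384x512 bool, what is visible of it) and "bbox" ([centre column, centre row, width, height] in pixels, round what is visible of it).
- models.tip_of(camera, query): "at" ([column, row] in pixels: a listed point, or the origin of a listed thing).
The state is a dict: "time_s": time; "q": joint angles; "qvel": joint speeds; "joint_efforts": joint torques, N m; "position": TCP position; "tool_rot": TCP orientation; "ft_force": force on the tool from outside, world axes, zero at the start; "wrist_torque": the same for the moment, N m; "grip_width": finger opening in m; "gripper_force": force on a finger pad.
Only numpy, scipy, OpenCV 4.12 (cv2) and the standard library are available. Lean on these libraries where they do the work, as an engineer would, in place of code of your own. Each camera call takes 0.05 s, during which the arm holds its last target. There are 200 camera calls.

## Working session

There is one attempt and no reset: what is moved stays moved. The work goes in short steps, Python scripts to look and compute and a tool call to move; the robot and the scene stay as the last step left them, time stands still between calls to the robot, and variables do not carry over. Pictures are saved under pics/ and viewed, at most 10 in all, crops included, and the job is handed in when it is done.

Besides the shell and the picture viewer there is one more tool, called after "Request:" by a JSON object that holds its "api" and its "payload". jog_arm: Moves the arm, as the interface text tells. Its arguments: {"type":"object","properties":{"plan":{"type":"string"},"grip_force":{"type":"number"}},"required":["plan"]}

```bash
mkdir -p pics
cat > h.py <<'E'
from rig import env, imaging, job, models
import numpy as np, cv2
def pts(im):
    d=im["depth"];h,w=d.shape;f=h/2/np.tan(np.radians(im["fov_y"])/2)
    v,u=np.mgrid[:h,:w]
    P=np.stack([(u-im["cx"])*d/f,(v-im["cy"])*d/f,d],-1)
    T=np.array(im["world_from_camera"]);return P@T[:3,:3].T+T[:3,3]
E
python3 - <<'E'
from h import *
ims={}
for c in("scene","top"):
    im=imaging.get_image(c);ims[c]=im;P=pts(im)
    cv2.imwrite(f"pics/{c}0.png",im["pixels"][...,::-1])
    for q in("green_sander","green_lever","green_paddle","orange_sander"):
        for r in models.outline_of(c,q)[:2]:
            m=r["region"]&(im["depth"]>0);X=P[m]
            print(c,q,round(r["confidence"],2),np.round(r["bbox"]),m.sum(),np.round(np.median(X,0),3),np.round(np.percentile(X,[2,98],0),3).tolist() if len(X) else "")
        print([(np.round(t["at"]),round(t["confidence"],2)) for t in models.tip_of(c,q)[:2]])
print(env.tcp_to_grasp, env.observe()["tool_rot"])
E
```

```text
[(array([154., 219.]), 0.78)]
scene green_lever 0.62 [131. 198.  10.  18.] 185 [ 0.602 -0.263  0.119] [[0.56, -0.275, 0.101], [0.616, -0.253, 0.137]]Traceback (most recent call last):
  File "<stdin>", line 10, in <module>
ValueError: it knows: green_sander, orange_sander
```

```bash
python3 -c "
import cv2,numpy as np
a=cv2.imread('pics/scene0.png');b=cv2.imread('pics/top0.png')
cv2.imwrite('pics/both.png',cv2.resize(np.vstack([a,b]),(400,600)) if 0 else np.hstack([cv2.resize(a,(400,300)),cv2.resize(b,(400,300))]))"
```

```text
[ WARN:0@0.015] global loadsave.cpp:275 findDecoder imread_('pics/top0.png'): can't open/read file: check file path/integrity
Traceback (most recent call last):
cv2.error: OpenCV(4.12.0) /io/opencv/modules/imgproc/src/resize.cpp:4208: error: (-215:Assertion failed) !ssize.empty() in function 'resize'
```

View pics/scene0.png

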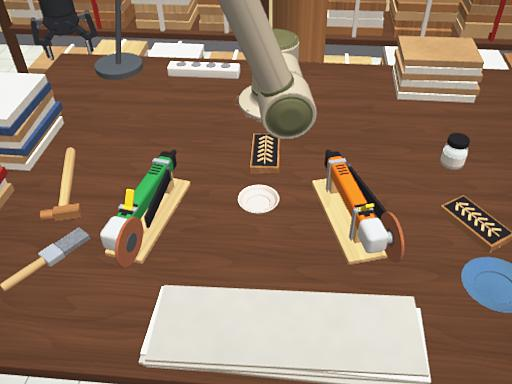

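The scene camera looks back at the robot. The green sander is at about (145,205), with its yellow lever at (131,198) and the disc towards the camera. The orange one is at (360,205).

Run:
```python
from h import *
for c in("scene","top"):
    im=imaging.get_image(c);P=pts(im)
    cv2.imwrite(f"pics/{c}0.png",im["pixels"][...,::-1])
    hsv=cv2.cvtColor(im["pixels"],cv2.COLOR_RGB2HSV)
    m=(hsv[...,0]>50)&(hsv[...,0]<80)&(hsv[...,1]>130)&(P[...,2]>.05)&(P[...,2]<.11)
    n,l,s,_=cv2.connectedComponentsWithStats(m.astype(np.uint8));m=l==1+np.argmax(s[1:,4])
    top=P[m];top=top[top[:,2]>np.percentile(top[:,2],90)-.004]
    mu=top.mean(0);v=np.linalg.svd(top[:,:2]-mu[:2],full_matrices=False)[2][0];v*=np.sign(v[0])
    w=np.array([-v[1],v[0]]);A=(top[:,:2]-mu[:2])
    print(c,"green",m.sum(),mu.round(4),"yaw",np.degrees(np.arctan2(v[1],v[0])).round(2),np.percentile(A@v,[0,2,98,100]).round(4),np.percentile(A@w,[0,2,50,98,100]).round(4))
    for q in("green_sander","green_lever","green_paddle","orange_sander"):
        for r in models.outline_of(c,q)[:2]:
            k=r["region"]&(im["depth"]>0);X=P[k]
            print(c,q,round(r["confidence"],2),np.round(r["bbox"]),k.sum(),np.round(np.median(X,0),3),np.round(np.percentile(X,[2,98],0),3).tolist() if len(X) else "")
    for q in("green_sander","orange_sander"):
        print(q,[(np.round(t["at"]),round(t["confidence"],2),P[int(t["at"][1]),int(t["at"][0])].round(3)) for t in models.tip_of(c,q)[:2]])
print(env.tcp_to_grasp, env.observe()["tool_rot"])
```

```text
scene green 866 [ 0.5372 -0.2476  0.1015] yaw -9.39 [-0.0835 -0.0779  0.1005  0.1028] [-0.0186 -0.0161  0.0005  0.0141  0.0321]
scene green_sander 0.61 [147. 205.  86. 120.] 5174 [ 0.595 -0.238  0.087] [[0.417, -0.297, 0.007], [0.727, -0.196, 0.129]]
scene green_lever 0.58 [129. 201.  12.  19.] 184 [ 0.603 -0.263  0.119] [[0.587, -0.277, 0.102], [0.617, -0.254, 0.136]]
scene green_lever 0.26 [146. 207.  86. 119.] 5120 [ 0.594 -0.238  0.087] [[0.419, -0.294, 0.006], [0.726, -0.195, 0.129]]
scene green_paddle 0.61 [156. 197.  32.  60.] 565 [ 0.558 -0.218  0.088] [[0.464, -0.258, 0.015], [0.63, -0.211, 0.1]]
scene orange_sander 0.67 [359. 206.  92. 114.] 5805 [0.563 0.215 0.082] [[0.391, 0.144, 0.005], [0.666, 0.294, 0.126]]
green_sander [(array([154., 217.]), 0.87, array([ 0.601, -0.219,  0.068]))]
orange_sander [(array([346., 217.]), 0.68, array([0.515, 0.204, 0.017])), (array([156., 216.]), 0.22, array([ 0.546, -0.237,  0.015]))]
top green 1587 [ 0.5274 -0.2474  0.1015] yaw -10.58 [-0.0976 -0.0947  0.1089  0.1126] [-0.0159 -0.0148  0.0001  0.0147  0.0171]
top green_sander 0.89 [370. 172.  68. 178.] 6436 [ 0.551 -0.237  0.098] [[0.405, -0.29, 0.012], [0.705, -0.194, 0.128]]
top green_lever 0.42 [390. 142.  12.   9.] 125 [ 0.602 -0.262  0.121] [[0.587, -0.275, 0.104], [0.616, -0.253, 0.137]]
top green_paddle 0.93 [363. 176.  10.  88.] 686 [ 0.543 -0.217  0.094] [[0.466, -0.23, 0.015], [0.626, -0.21, 0.101]]
top orange_sander 0.96 [150. 190.  93. 168.] 6784 [0.516 0.205 0.097] [[0.372, 0.14, 0.013], [0.65, 0.288, 0.129]]
green_sander [(array([369., 182.]), 0.57, array([ 0.53 , -0.232,  0.077]))]
orange_sander [(array([159., 197.]), 0.88, array([0.493, 0.187, 0.097]))]
-0.0187 [[ 9.15634712e-01  4.02011285e-01  2.68358340e-05]
 [ 4.02011286e-01 -9.15634711e-01 -4.38917385e-05]
 [ 6.92684691e-06  5.09771075e-05 -9.99999999e-01]]
```

View pics/top0.png

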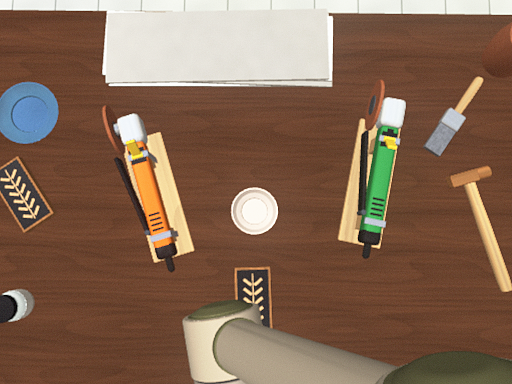

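Run:
```python
from h import *
yaw=np.radians(-10.4)
im=imaging.get_image("top");P=pts(im)
hsv=cv2.cvtColor(im["pixels"],cv2.COLOR_RGB2HSV)
R=np.array([[np.cos(yaw),-np.sin(yaw)],[np.sin(yaw),np.cos(yaw)]])
c=np.array([.5274,-.2474]);L=P.copy();L[...,:2]=(P[...,:2]-c)@R
near=(abs(L[...,0])<.25)&(abs(L[...,1])<.1)
foot=near&(P[...,2]>.010)&(P[...,2]<.018)
X=P[foot][:,:2];r=cv2.minAreaRect((X*1000).astype(np.float32));print("foot",foot.sum(),r)
F=L[foot];print(np.percentile(F,[0.5,2,98,99.5],0).round(4).tolist())
g=near&(hsv[...,0]>50)&(hsv[...,0]<80)&(hsv[...,1]>130)&(abs(P[...,2]-.1005)<.006)
for a,b in((-.09,-.03),(-.03,.03),(.03,.06)):
    q=L[g&(L[...,0]>a)&(L[...,0]<b)];print(a,len(q),np.percentile(q[:,1],[2,98]).round(4),q[:,2].mean().round(4))
print("green x",np.percentile(L[g][:,0],[.5,99.5]).round(4))
y=near&(hsv[...,0]>20)&(hsv[...,0]<35)&(hsv[...,1]>170)&(P[...,2]>.1)
q=L[y];q=q[np.argsort(q[:,2])];print("lever",len(q))
for s in np.array_split(q,6):print(s.mean(0).round(4))
d=near&(P[...,2]>.109)&(L[...,1]>.022);print("disc",L[d].mean(0).round(4),L[d].min(0).round(4),L[d].max(0).round(4))
b=near&(hsv[...,2]<60)&(P[...,2]>.085)&(P[...,2]<.105)&(L[...,1]>.018);print("paddle",L[b].min(0).round(4),L[b].max(0).round(4))
# residual yaw
k=g&(L[...,0]>-.09)&(L[...,0]<.06)
xs=np.arange(-.09,.06,.01);e=[[x,np.percentile(L[k&(abs(L[...,0]-x-.005)<.005)][:,1],[3,97]).mean()] for x in xs];print("resid slope deg",np.degrees(np.polyfit(*np.array(e).T,1)[0]))
```

```text
foot 1622 ((566.4567260742188, -259.8651123046875), (116.61988830566406, 336.9912414550781), 73.22260284423828)
[[-0.124, -0.0466, 0.0108], [-0.1226, -0.0455, 0.0116], [0.1327, 0.0435, 0.0178], [0.1402, 0.0442, 0.0179]]
-0.09 308 [-0.0144  0.0162] 0.1011
-0.03 522 [-0.0148  0.0161] 0.1009
0.03 249 [-0.0151  0.0154] 0.1011
green x [-0.0967  0.1119]
lever 113
[ 0.0873 -0.0003  0.1055]
[0.0847 0.0005 0.1093]
[0.0784 0.0005 0.1171]
[0.0723 0.0011 0.1259]
[ 6.570e-02 -1.000e-04  1.332e-01]
[ 0.0638 -0.0021  0.1361]
disc [-0.1888  0.0721  0.5974] [-0.2471  0.0233  0.109 ] [0.1976 0.1    0.6658]
paddle [-0.1161  0.0181  0.0851] [0.096  0.0452 0.1022]
resid slope deg -0.5174388023385098
```

Request:
{"api": "jog_arm", "payload": {"plan": "0 0 6.88 0 0 0 255;0 0 6.88 0 0 0 255;0 0 6.88 0 0 0 255;0 0 6.88 0 0 0 255;0 0 6.88 0 0 0 255;0 0 0 2.5 -2.8 0.4 255;0 0 0 2.5 -2.8 0.4 255;0 0 0 2.5 -2.8 0.4 255;0 0 0 2.5 -2.8 0.4 255;0 0 0 2.5 -2.8 0.4 255", "grip_force": 30}}

```text
time_s: 1.78
position: [0.3711, -0.3879, 0.2113]
tool_rot: [[0.983, -0.186, 0.0], [-0.186, -0.983, -0.0], [0.0, 0.0, -1.0]]
ft_force: [0.8, -0.5, 0.1]
grip_width: 0.0
gripper_force: 0.0
```

Request:
{"api": "jog_arm", "payload": {"plan": "0 0 0 2.2 -2.4 0.4 255;0 0 0 2.2 -2.4 0.4 255;0 0 0 2.2 -2.4 0.4 255;0 0 0 2.2 -2.4 0.4 255;0 0 0 2.2 -2.4 0.4 255;0 0 0 2.2 -2.4 0.4 255;0 0 0 2.2 -2.4 0.4 255;0 0 0 0 0 0 255"}}

```text
time_s: 2.45
position: [0.5556, -0.249, 0.1822]
tool_rot: [[0.983, -0.181, 0.0], [-0.181, -0.983, 0.002], [-0.0, -0.002, -1.0]]
ft_force: [0.3, -0.9, -0.4]
grip_width: -0.0002
gripper_force: 0.0
```

Run:
```python
from h import *
o=[imaging.get_image(c)["pixels"][...,::-1] for c in("wrist","scene")]
cv2.imwrite("pics/a1.png",np.hstack([cv2.resize(o[0],(400,300)),cv2.resize(o[1][120:270,60:260],(400,300))]))
print(env.observe()["position"],env.observe()["ft_force"])
```

```text
[ 0.55287511 -0.25189282  0.18288953] [-1.12439518  0.39278921  0.12057651]
```

View pics/a1.png

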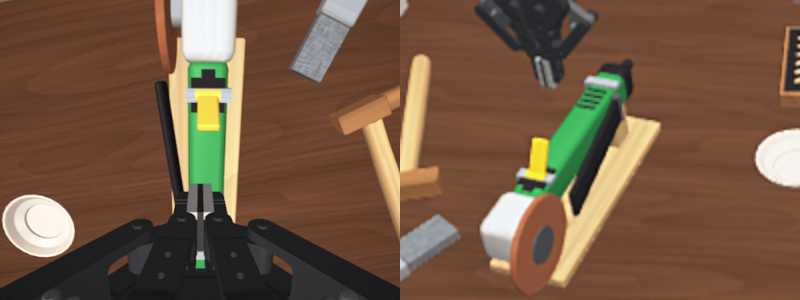

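The closed fingers (left view, 203,240) are centred over the green body behind the yellow lever (207,110). The lever is leaning back and the paddle is out at (165,140).

Request:
{"api": "jog_arm", "payload": {"plan": "0 0 0 0 0 2 255;0 0 0 0 0 2 255;0 0 0 0 0 2.2 255;0 0 0 0 0 0 255;0 0 0 0.8 0 0 255;0 0 0 0.8 0 0 255;0 0 0 0.8 0 0 255;0 0 0 0.8 0 0 255;0 0 0 0.8 0 0 255;0 0 0 0.8 0 0 255"}}

```text
time_s: 3.38
position: [0.6008, -0.2621, 0.1227]
tool_rot: [[0.983, -0.185, 0.001], [-0.185, -0.983, -0.001], [0.002, 0.001, -1.0]]
ft_force: [-2.3, -0.8, 2.5]
grip_width: 0.0002
gripper_force: 0.9
```

Request:
{"api": "jog_arm", "payload": {"plan": "0 0 0 0.5 0 0 255;0 0 0 0 0 0 255"}}

```text
time_s: 3.55
position: [0.6058, -0.2629, 0.122]
tool_rot: [[0.983, -0.185, 0.002], [-0.185, -0.983, -0.001], [0.002, 0.001, -1.0]]
ft_force: [-0.4, -0.1, -0.8]
grip_width: -0.0001
gripper_force: 0.0
```

Request:
{"api": "jog_arm", "payload": {"plan": "0 0 0 0.4 0 0 255;0 0 0 0.3 0 0 255;0 0 0 0 0 0 255;0 0 0 0 0 0 255"}}

```text
time_s: 3.88
position: [0.6116, -0.2638, 0.1214]
tool_rot: [[0.983, -0.185, 0.0], [-0.185, -0.983, -0.0], [0.0, 0.0, -1.0]]
ft_force: [0.3, -0.1, -0.5]
grip_width: -0.0
gripper_force: 0.0
```

Request:
{"api": "jog_arm", "payload": {"plan": "0 0 0 0.2 0 0 255;0 0 0 0 0 0 255;0 0 0 0 0 0 255"}}

```text
time_s: 4.13
position: [0.6134, -0.2642, 0.1214]
tool_rot: [[0.983, -0.186, 0.0], [-0.186, -0.983, -0.0], [0.0, 0.0, -1.0]]
ft_force: [0.6, 0.9, 0.2]
grip_width: -0.0002
gripper_force: 0.2
```

Request:
{"api": "jog_arm", "payload": {"plan": "0 0 0 0.2 0 0 255;0 0 0 0 0 0 255;0 0 0 0 0 0 255"}}

```text
time_s: 4.38
position: [0.6155, -0.2646, 0.1213]
tool_rot: [[0.983, -0.186, 0.0], [-0.186, -0.983, -0.0], [0.0, 0.0, -1.0]]
ft_force: [-1.3, -0.1, 0.1]
grip_width: -0.0001
gripper_force: 0.2
```

Request:
{"api": "jog_arm", "payload": {"plan": "0 0 0 0.2 0 0 255;0 0 0 0 0 0 255;0 0 0 0 0 0 255"}}

```text
time_s: 4.63
position: [0.6169, -0.2648, 0.1213]
tool_rot: [[0.983, -0.186, -0.001], [-0.186, -0.983, 0.0], [-0.001, -0.0, -1.0]]
ft_force: [-5.1, 0.9, 2.7]
grip_width: -0.0002
gripper_force: 2.6
```

Request:
{"api": "jog_arm", "payload": {"plan": "0 0 0 0.2 0 0 255;0 0 0 0 0 0 255;0 0 0 0 0 0 255"}}

```text
time_s: 4.88
position: [0.6172, -0.2649, 0.1212]
tool_rot: [[0.983, -0.186, -0.006], [-0.186, -0.983, 0.002], [-0.006, -0.001, -1.0]]
ft_force: [-13.8, 2.0, 5.7]
grip_width: 0.0005
gripper_force: 6.9
```

Run:
```python
from h import *
o=[imaging.get_image(c)["pixels"][...,::-1] for c in("wrist","scene")]
cv2.imwrite("pics/a2.png",np.hstack([cv2.resize(o[0],(400,300)),cv2.resize(o[1][160:235,90:190],(400,300))]))
```

```text
(no output)
```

View pics/a2.png

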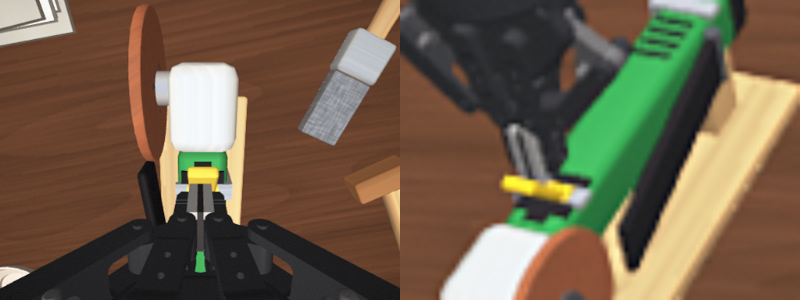

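The lever (right view 545,190; left view 203,173) leans forward on its stop, and the wrist reads 14 N. Next I'll retract, open and straddle the body.

Request:
{"api": "jog_arm", "payload": {"plan": "0 0 0 -2 0 0 255;0 0 0 -1.7 0 -2.5 255;0 0 0 -1.5 -0.5 -2.5 0;0 0 0 -2 0 -1 0;0 0 0 0 0 0 0;0 0 0 0 0 0 0;0 0 0 0 0 0 0;0 0 0 0 0 0 0;0 0 0 0 0 0 0;0 0 0 0 0 0 0"}}

```text
time_s: 5.82
position: [0.5497, -0.247, 0.1805]
tool_rot: [[0.983, -0.185, -0.001], [-0.185, -0.983, 0.001], [-0.001, -0.001, -1.0]]
ft_force: [-0.7, -0.9, 0.1]
grip_width: 0.0855
gripper_force: 0.0
```

Run:
```python
from h import *
im=imaging.get_image("wrist");P=pts(im)
cv2.imwrite("pics/a3.png",im["pixels"][...,::-1])
s=env.observe();c=np.array([.5383,-.2489]);a=np.radians(-10.7);R=np.array([[np.cos(a),-np.sin(a)],[np.sin(a),np.cos(a)]])
print((s["position"][:2]-c)@R,s["position"],s["grip_width"])
L=P.copy();L[...,:2]=(P[...,:2]-c)@R
hsv=cv2.cvtColor(im["pixels"],cv2.COLOR_RGB2HSV)
g=(hsv[...,0]>50)&(hsv[...,0]<80)&(hsv[...,1]>130)&(abs(P[...,2]-.1)<.006)
for x in(.02,.03,.04,.05,.06):
    q=L[g&(abs(L[...,0]-x)<.004)][:,1];
    b=L[(hsv[...,2]<60)&(abs(P[...,2]-.096)<.006)&(L[...,1]>.018)&(abs(L[...,0]-x)<.004)][:,1]
    print(x,len(q),np.percentile(q,[3,97]).round(4) if len(q) else"",np.percentile(b,[3,97]).round(4) if len(b) else "")
y=(hsv[...,0]>20)&(hsv[...,0]<35)&(hsv[...,1]>170)&(L[...,2]>.1)&(abs(L[...,1])<.015);print("lever",np.percentile(L[y],[2,98],0).round(4).tolist())
```

```text
[0.01082226 0.00395583] [ 0.54966856 -0.24702228  0.18066111] 0.08564532152323874
0.02 483 [-0.0186  0.0129] [0.0281 0.0358]
0.03 516 [-0.0191  0.0128] [0.0293 0.0371]
0.04 518 [-0.0188  0.0127] [0.0305 0.0384]
0.05 539 [-0.0192  0.0132] [0.0319 0.0397]
0.06 217 [-0.0196  0.0139] [0.0332 0.041 ]
lever [[0.0693, -0.0116, 0.1042], [0.1013, 0.0052, 0.1323]]
```

View pics/a3.png

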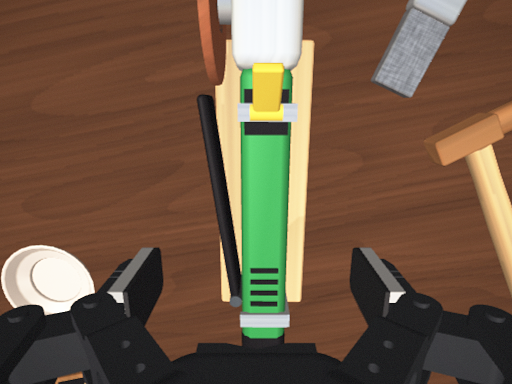

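The lever rests forward (267,88). The paddle (225,200) and body lie between the open pads (135,280) and (380,280), so I can descend.

Request:
{"api": "jog_arm", "payload": {"plan": "0 0 0 0 0.12 2.5 0;0 0 0 0 0 2.5 0;0 0 0 0 0 2.5 0;0 0 0 0 0 2 0;0 0 0 0 0 1.5 0;0 0 0 0 0 1.3 0;0 0 0 0 0 0 0"}}

```text
time_s: 6.45
position: [0.5483, -0.2475, 0.0555]
tool_rot: [[0.983, -0.186, -0.004], [-0.186, -0.983, 0.003], [-0.005, -0.002, -1.0]]
ft_force: [-0.8, 0.4, -0.5]
grip_width: 0.0855
gripper_force: 0.0
```

Request:
{"api": "jog_arm", "payload": {"plan": "0 0 0 0 0 0 255;0 0 0 0 0 0 255;0 0 0 0 0 0 255;0 0 0 0 0 0 255", "grip_force": 30}}

```text
time_s: 6.78
position: [0.5497, -0.2493, 0.0601]
tool_rot: [[0.983, -0.186, 0.002], [-0.186, -0.983, -0.003], [0.003, 0.003, -1.0]]
ft_force: [1.4, 0.2, 5.9]
grip_width: 0.044
gripper_force: 33.9
```

Request:
{"api": "jog_arm", "payload": {"plan": "0 0 0 0 0 0 255;0 0 0 0 0 0 255;0 0 0 0 0 0 255;0 0 0 0 0 0 255;0 0 0 0 0 0 255;0 0 0 0 0 0 255;0 0 0 0 0 0 255;0 0 0 0 0 0 255;0 0 0 0 0 0 255;0 0 0 0 0 0 255"}}

```text
time_s: 7.62
position: [0.5497, -0.2493, 0.0602]
tool_rot: [[0.982, -0.187, 0.003], [-0.187, -0.982, -0.002], [0.003, 0.002, -1.0]]
ft_force: [-1.3, -3.5, 5.2]
grip_width: 0.0439
gripper_force: 34.7
```

Request:
{"api": "jog_arm", "payload": {"plan": "0 0 0 0 0 0 255;0 0 0 0 0 0 0;0 0 0 0 0 0 0;0 0 0 0 0 0 0;0 0 0 0 0 0 0;0 0 0 0 0 0 0;0 0 0 0 0 0 0;0 0 0 0 0 0 0"}}

```text
time_s: 8.28
position: [0.5493, -0.2484, 0.0585]
tool_rot: [[0.983, -0.186, 0.0], [-0.186, -0.983, -0.0], [0.0, 0.0, -1.0]]
ft_force: [-0.0, -0.3, -0.4]
grip_width: 0.0855
gripper_force: 0.0
```

Request:
{"api": "jog_arm", "payload": {"plan": "0 0 0 0 0 1e-9 0;0 0 0 0 0 -2 0;0 0 0 0 0 -3 0;0 0 0 0 0 -3 0;0 0 0 0 0 -3 0;0 0 0 0 0 -2 0;0 0 0 0 0 0 0;0 0 0 0 0 0 0"}}

```text
time_s: 8.95
position: [0.5494, -0.2484, 0.1891]
tool_rot: [[0.983, -0.185, 0.002], [-0.185, -0.983, -0.001], [0.002, 0.001, -1.0]]
ft_force: [-0.2, 0.2, 0.1]
grip_width: 0.0854
gripper_force: 0.0
```

Run:
```python
from h import *
cv2.imwrite("pics/a4.png",imaging.get_image("wrist")["pixels"][...,::-1])
s=env.observe();print(s["position"],s["ft_force"])
```

```text
[ 0.54895634 -0.24806154  0.18777772] [ 0.1003944  -0.43055935 -0.54353828]
```

View pics/a4.png

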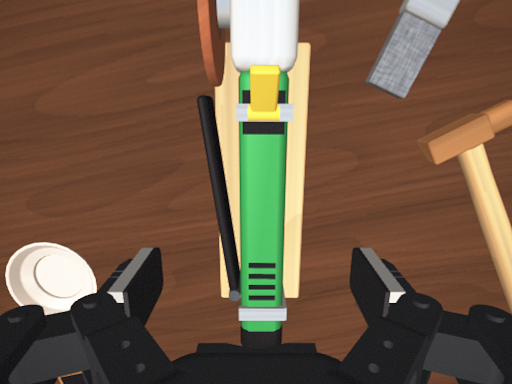

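The lever is still forward (265,88), the paddle has sprung back out (220,200), and the gripper is clear of everything.

```bash
python3 -c "
from rig import job
print(job.close_job())"
```

```text
the job is handed in; nothing more can be done
None
```

The green sander's lever was flipped forward onto its stop, the paddle was squeezed home for about a second and sprang back out, the orange sander was not touched, and the job is handed in at about 9 s.

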